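Switch on the purge gas under the push-latch cover

ROBOT

A 6-joint arm with a two-finger parallel gripper is mounted at the origin on the work surface. World frame = base frame: x ahead of the robot, y to its left, z up, the work surface at z = 0. Lengths are in m, angles in rad, forces in N, time in s.
With the tool pointing down it reaches from about 0.35 to 0.975 m from the base axis. Payload 4.9 kg.
Tool frame: the origin (TCP) lies at the very end of the fingers, on their centre line; the grasp point (between the pads) lies 19 mm behind it; z points along the fingers, x is the direction in which the jaws open and shut, and the axes are right-handed (so a half turn about z gives the same grasp; the last joint's range is limited). The gripper opens to 85 mm and grips with 20 to 120 N. Pads are 22 mm wide; open, the fingers measure 114 mm over their backs; the gripper's body (76 mm by 85 mm) begins 54 mm behind the grasp point. The pads swing forward as they close: fully open they stand 13 mm farther back than shut.
Start: joints at [-1.26, 0.053, 1.613, -0, 1.476, -0.119], TCP at [0.26, -0.568, 0.231] pointing down, gripper open.
Joint ranges: [-3.01, 3.01], [-1.01, 2.22], [0.06, 2.58], [-1.02, 4.17], [0.09, 2.62], [-3.14, 3.14]. Speed limits (rad/s): [2.57, 2.57, 3.14, 3.14, 3.14, 3.14].

INTERFACE

Orientations are given as a rotation vector (axis times angle).
In Python, from station import ctrl, get_image, calibration, job gives the robot as it stands.
- The arm moves only by the tool jog_arm, never from a script. Its argument "deltas" is a list of rows, each a list of 3 entries, a list of its own where there are three numbers: the turn, a rotation vector about the tool's x, y, z in degrees, then the shift along the tool's x, y, z in m, then the finger opening in m, from 0 to 0.0854. In form: [[[ax, ay, az], [tx, ty, tz], gripper], ...]. A call has 1 to 12 rows; each row is the pose to reach, as a shift and turn from the pose commanded when the call began, along the tool's axes at that moment; what a row does not reach only later rows make up. A row lasts 1/12 s, in which the tool goes at most 41.7 mm and 7.16 degrees, less where a joint would pass 70% of its speed; a pose out of reach is approached as far as the arm can. A call with a gripper value outside its range is refused whole. The fingers move at their own pace and stop on an object; "squeeze" is the grip in N (left out, the last holds). Time passes only in rows, so rows that repeat a pose let the fingers close. It gives the time, the measured TCP pose, the force and the opening at its end, in the units of the state.
- ctrl.get_obs(): the state, without advancing time (a new reading comes with each control period).
- get_image(name): name is "side" or "top" or "wrist"; returns the picture (384x512x3 uint8, red, green, blue); there is no depth.
- calibration(name): a dict with "mtx" (3x3 intrinsics, pixels), "origin" and "rotation" of the camera in the world; the wrist camera has in their place "tool_from_camera" (4x4, takes a point from camera to tool coordinates, whose origin is the TCP and whose axes are the tool frame's). Camera axes: x right, y up, looking along -z (the intrinsics and any distortion apply to the point x, -y, -z); pixel columns grow to the right and rows downward; lengths in m; the calibration is good to about 2 mm. A picture is of the moment at which its call begins: read the wrist's pose just before it. calibration takes no time and is no camera call.
- job.finish_job(): hands the job in, once; it reports no verdict.
The state is a dict: "t": time; "q": joint angles; "dq": joint speeds; "effort": joint torques, N m; "tool_pos": TCP position; "tool_rot": TCP orientation; "contact_force": force on the tool from outside, world axes, zero at the start; "wrist_torque": the same for the moment, N m; "opening": finger opening in m.
Only numpy, scipy, OpenCV 4.12 (cv2) and the standard library are available. Lean on these libraries where they do the work, as an engineer would, in place of code of your own. Each camera call takes 0.05 s, during which the arm holds its last target.

TASK

Turn on the purge gas at the grey control box on the welding bench, only by pressing and pushing: press the yellow push-latch cover down so that it pops open, tip the green rocker switch over by pressing its raised end (white dot) all the way down, then push the cover shut and press it until it latches and stays closed by itself. Pick nothing up and leave the ceramic gas cup, the flange and the brush where they are.

Things in the scene. Friction and masses are not known exactly. Their poses are not given: they have to be found in the camera images.
- box: Grey steel box fixed to the bench, 170 (x) by 160 (y) by 75 mm high, walls 5 mm, open at the top under the yellow cover. Origin: centre of its underside, z up. The cover's hinge is on its +y side, the free edge on its -y side. Inside, a black panel 41 mm above the bench carries the switch; the latch pin is at the middle of the -y wall, within 35 mm of it.
- cover_hinge (a point): Middle of the cover's hinge axis, which runs along the box's x; 66 mm to +y of the box's centre, 78 mm above the bench.
- cover (a joint): Cover angle, rad: 0 latched (level), 1.45 open (nearly upright), -0.060 pressed in to the rigid stop. Push-push latch: from 0, pressed past -0.048 (best to the stop) and let go, a spring swings it open in 2 s; from open, pushed down past -0.050 and let go, it latches and rests at 0; let go earlier it reopens. Spring torque 0.33 N m shut, 0.1 open, damping 0.16 N m s/rad.
- cover_press (a point): Black dot, 28 mm across, on the top (outer) face of the yellow cover, 110 mm from the hinge, midway along it: the place to press. It moves with the cover. 90 mm above the bench when latched; pressing it in to the stop takes 6.6 mm and 3 to 5 N.
- cover_edge (a point): Middle of the cover's free edge at its top face, 145 mm from the hinge; moves with the cover. The cover is a yellow plate, 160 mm along the hinge by 145 mm, 6 mm thick, its underside 84 and top face 90 mm above the bench when latched; open, its edge stands 225 mm above the bench, over the hinge side, and can be pushed over from behind (+y side).
- switch (a joint): Tilt of the green rocker under the cover, rad: 0 off (the box's +x end, with the white dot, raised), 0.5 on (that end fully down). It stays where left; about 2 N at the raised end moves it. Plate 60 (box x) by 28 (box y) by 8 mm, turning about its middle, 24 mm to -y of the box's centre, underside there 54 mm above the bench.
- switch_press (a point): White dot on the rocker's top face, 21 mm from its pivot towards the box's +x: the place to press, about 67 mm above the bench when off and 57 mm when on. Moves with the rocker.
- gas_cup: Pink ceramic gas cup standing loose on the bench, 26 mm across, 48 mm high, about 30 g; origin at the centre of its foot. To be left alone.
- flange: Square aluminium flange plate 120 by 120 by 16 mm with a round bore and four holes, lying loose, 0.6 kg; origin at the centre of its underside. To be left alone.
- brush: Hand brush with a wooden handle, about 200 mm long and under 40 mm high, lying loose on the bench beyond the box's +x side. To be left alone.

How it is judged:
On the way, in this order (a step that is already met when the one before it is completed fails the run):
1. the closed cover is pressed in (value of joint cover below -0.03 rad).
2. the cover has popped open (value of joint cover above 1.1 rad), for 0.1 s.
3. the rocker is tipped to on while the cover is open (value of joint switch above 0.4 rad and value of joint cover above 0.6 rad), for 0.1 s.
4. the cover is latched shut (value of joint cover between -0.02 and 0.02 rad and contact force between the fingers and cover below 0.1 N), for 0.3 s.
At the end, for the whole second after the job is handed in: The cover is latched shut (within 0.02 rad of 0) with nothing pressing on it, the rocker is on (above 0.4 rad), and the upright gas cup, the flange and the brush are within 20 mm of where they were (value of joint cover between -0.02 and 0.02 rad and value of joint switch above 0.4 rad and angle between gas_cup's own z axis and vertical below 0.1 rad and distance of each of gas_cup, flange, brush from where it was at the start of the episode below 0.02 m); the robot touches nothing.
It fails at once if the gas cup is moved, lifted or tipped (distance of gas_cup from where it was at the start of the episode above 0.02 m or angle between gas_cup's own z axis and vertical above 0.35 rad).
It fails at once if the flange is moved or lifted (distance of flange from where it was at the start of the episode above 0.02 m).
It fails at once if the brush is moved or lifted (distance of brush from where it was at the start of the episode above 0.02 m).
It also fails if it takes over 51 s, if anything falls off the work surface, if the arm or the gripper's body presses on something with over 40 N, if the wrist force passes 120 N, or if a joint passes its speed limit or range.

## Working session

There is one attempt and no reset: what is moved stays moved. The work goes in short steps, Python scripts to look and compute and a tool call to move; the robot and the scene stay as the last step left them, time stands still between calls to the robot, and variables do not carry over. Pictures are saved under pics/ and viewed, and the job is handed in when it is done.

Besides the shell and the picture viewer there is one more tool, called after ">>>" by a JSON object that holds its "op" and its "data". jog_arm: Moves the arm, as the interface text tells. Its arguments: {"type":"object","properties":{"deltas":{"type":"array","items":{"type":"array"}},"squeeze":{"type":"number"}},"required":["deltas"]}

```bash
ls; mkdir -p pics
python3 - <<'E'
from station import ctrl,get_image,calibration,job
import cv2,numpy as np
o=ctrl.get_obs();print(o)
for n in ("side","top"):
    im=get_image(n);cv2.imwrite(f"pics/{n}0.png",im[:,:,::-1]);print(n,calibration(n))
print(calibration("wrist"))
E
```

```text
pics
{'t': 0.0, 'q': array([-1.25997704e+00,  5.33736015e-02,  1.61427009e+00, -3.82050368e-05,
        1.47601283e+00, -1.18989856e-01]), 'dq': array([-4.26472382e-04, -5.42816784e-04, -3.70984584e-04,  9.13169838e-04,
        9.64638297e-04, -2.36041162e-05]), 'effort': array([ 5.87070354e-04, -3.93685949e+01, -3.70175099e+01, -9.16528370e-05,
        7.11486849e-03, -7.79474021e-06]), 'tool_pos': array([ 0.26024196, -0.56756266,  0.23006693]), 'tool_rot': array([-2.64299475e+00,  1.69591081e+00,  2.53834879e-03]), 'contact_force': array([0.42128752, 0.09461078, 0.16255884]), 'wrist_torque': array([-0.0095361 , -0.05985518,  0.03910096]), 'opening': 0.08522562614572113}
side {'mtx': array([[363.27486611,   0.        , 253.47123956],
       [  0.        , 363.27486611, 187.57512544],
       [  0.        ,   0.        ,   1.        ]]), 'origin': array([ 0.26115145, -0.43332433,  0.46816518]), 'rotation': array([ 0.90320963, -0.29913799, -0.56130808])}
top {'mtx': array([[419.47772112,   0.        , 254.30111935],
       [  0.        , 419.47772112, 189.36011322],
       [  0.        ,   0.        ,   1.        ]]), 'origin': array([ 0.50423007, -0.0198742 ,  0.77759775]), 'rotation': array([ 0.08726285, -0.01906342, -1.59757515])}
{'mtx': array([[286.78796166,   0.        , 254.63941869],
       [  0.        , 286.78796166, 192.63130634],
       [  0.        ,   0.        ,   1.        ]]), 'tool_from_camera': array([[ 9.99999380e-01,  6.77621773e-04, -8.83328885e-04,
         7.79807367e-04],
       [ 3.54710126e-04, -9.46007765e-01, -3.24143768e-01,
        -8.33540052e-02],
       [-1.05528286e-03,  3.24143254e-01, -9.46007419e-01,
        -1.42979398e-01],
       [ 0.00000000e+00,  0.00000000e+00,  0.00000000e+00,
         1.00000000e+00]])}
```

View pics/side0.png

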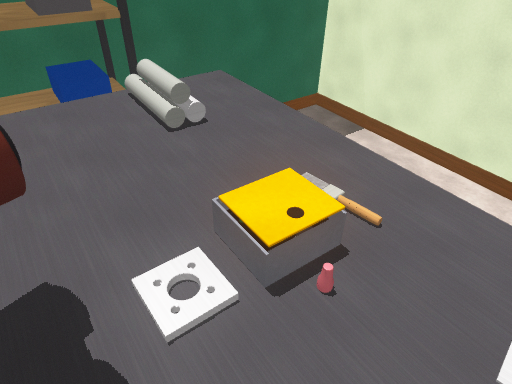

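View pics/top0.png

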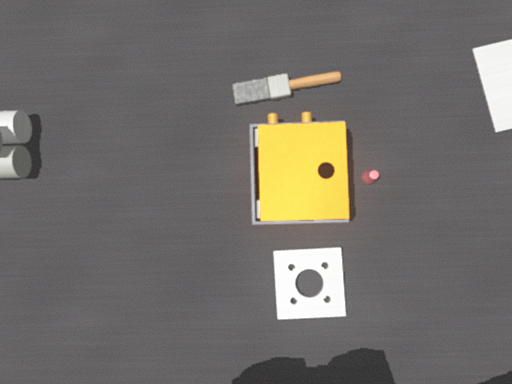

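The top view shows the yellow cover with its black dot at about (326,170). The hinge is on the left (world +y), the cup at (371,176), the flange at (310,283) and the brush at the top. The side view agrees with this.

```bash
cat > h.py <<'E'
import cv2,numpy as np
from scipy.spatial.transform import Rotation as R
from station import ctrl,get_image,calibration,job
def cam(n,obs=None):
    c=calibration(n)
    if n=="wrist":
        T=c["tool_from_camera"];Rt=R.from_rotvec(obs["tool_rot"]).as_matrix()
        return c["mtx"],obs["tool_pos"]+Rt@T[:3,3],Rt@T[:3,:3]
    return c["mtx"],c["origin"],R.from_rotvec(c["rotation"]).as_matrix()
def onplane(n,uv,z,obs=None):
    K,o,M=cam(n,obs);uv=np.atleast_2d(uv).astype(float)
    d=np.c_[uv,np.ones(len(uv))]@np.linalg.inv(K).T*[1,-1,-1]
    d=d@M.T
    return o+d*((z-o[2])/d[:,2])[:,None]
def proj(n,P,obs=None):
    K,o,M=cam(n,obs);c=(np.atleast_2d(P)-o)@M*[1,-1,-1];p=c@K.T
    return p[:,:2]/p[:,2:]
def snap(n,name):
    o=ctrl.get_obs();im=get_image(n);cv2.imwrite(f"pics/{name}.png",im[:,:,::-1]);return im,o
def yellow(im):
    h=cv2.cvtColor(im,cv2.COLOR_RGB2HSV);return cv2.inRange(h,(20,150,120),(32,255,255))
def tool(P,obs):  # world vector -> tool axes
    return R.from_rotvec(obs["tool_rot"]).inv().apply(P)
E
python3 - <<'E'
from h import *
np.set_printoptions(precision=4,suppress=True)
for n in("top","side"):
    im=cv2.imread(f"pics/{n}0.png")[:,:,::-1].copy();m=yellow(im)
    cs,_=cv2.findContours(m,cv2.RETR_CCOMP,cv2.CHAIN_APPROX_NONE)
    c=max(cs,key=cv2.contourArea)
    hull=cv2.convexHull(c)
    ap=cv2.approxPolyN(hull,4).reshape(-1,2) if hasattr(cv2,"approxPolyN") else cv2.boxPoints(cv2.minAreaRect(c))
    P=onplane(n,ap,.09);print(n,ap.tolist(),"\n",P,"c",P.mean(0))
    w=onplane(n,c.reshape(-1,2),.09)[:,:2];r=cv2.minAreaRect((w*1000).astype(np.float32));print(r)
    f=np.zeros_like(m);cv2.drawContours(f,[c],-1,255,-1)
    f=cv2.erode(f,np.ones((5,5)))
    d=((m==0)&(f>0)).astype(np.uint8)
    k,l,s,cc=cv2.connectedComponentsWithStats(d);i=1+np.argmax(s[1:,4]);print("dot",cc[i],s[i],onplane(n,cc[i],.09))
    h=cv2.cvtColor(im,cv2.COLOR_RGB2HSV);pk=((h[...,0]>165)|(h[...,0]<4))&(h[...,1]>100)&(h[...,2]>100)
    k,l,s,cc=cv2.connectedComponentsWithStats(pk.astype(np.uint8))
    for i in range(1,k):
        if s[i,4]>30: print("cup",cc[i],s[i],onplane(n,cc[i],.024))
o=ctrl.get_obs();print(R.from_rotvec(o["tool_rot"]).as_matrix())
E
```

```text
top [[349, 218], [260, 220], [258, 125], [345, 122]] 
 [[ 0.5001 -0.1431  0.09  ]
 [ 0.5006  0.0013  0.09  ]
 [ 0.658   0.0003  0.09  ]
 [ 0.6579 -0.143   0.09  ]] c [ 0.5792 -0.0711  0.09  ]
((578.8402709960938, -70.91126251220703), (157.74024963378906, 143.7786407470703), 0.16510578989982605)
dot [325.6723 170.0255] [317 162  18  17 235] [[ 0.5794 -0.1085  0.09  ]]
cup [367.6167 176.8667] [362 170  16  13  60] [[ 0.572  -0.1908  0.024 ]]
side [[347, 207], [269, 247], [216, 196], [289, 167]] 
 [[ 0.6585 -0.1457  0.09  ]
 [ 0.4972 -0.1456  0.09  ]
 [ 0.4953  0.0011  0.09  ]
 [ 0.6565  0.0014  0.09  ]] c [ 0.5769 -0.0722  0.09  ]
((577.1107177734375, -72.08306121826172), (161.3430633544922, 147.260986328125), 0.2781689167022705)
dot [294.9864 212.1088] [287 207  17  11 147] [[ 0.579  -0.1072  0.09  ]]
cup [325.1138 280.1946] [317 263  17  30 334] [[ 0.5671 -0.2006  0.024 ]]
[[ 0.4167 -0.9091 -0.0006]
 [-0.9091 -0.4167  0.0018]
 [-0.0019 -0.0002 -1.    ]]
```

>>> {"op": "jog_arm", "data": {"deltas": [[[0,0,24.6],[-0.284,-0.481,0.03],0],[[0,0,24.6],[-0.284,-0.481,0.03],0],[[0,0,24.6],[-0.284,-0.481,0.03],0],[[0,0,24.6],[-0.284,-0.481,0.03],0],[[0,0,24.6],[-0.284,-0.481,0.03],0],[[0,0,24.6],[-0.284,-0.481,0.03],0],[[0,0,24.6],[-0.284,-0.481,0.03],0],[[0,0,24.6],[-0.284,-0.481,0.03],0],[[0,0,24.6],[-0.284,-0.481,0.03],0],[[0,0,24.6],[-0.284,-0.481,0.03],0],[[0,0,24.6],[-0.284,-0.481,0.03],0],[[0,0,24.6],[-0.284,-0.481,0.03],0]], "squeeze": 40}}

```text
t: 1.1
tool_pos: [0.5453, -0.1572, 0.2041]
tool_rot: [2.222, -2.221, -0.001]
contact_force: [0.3, 0.0, 0.2]
opening: 0.0
```

>>> {"op": "jog_arm", "data": {"deltas": [[[0,0,0],[0,0,0],0],[[0,0,0],[0,0,0],0],[[0,0,0],[0,0,0],0]]}}

```text
t: 1.35
tool_pos: [0.5444, -0.1593, 0.204]
tool_rot: [2.222, -2.22, -0.001]
contact_force: [-0.1, -0.9, 0.0]
opening: -0.0002
```

Run:
```python
from h import *
im,o=snap("wrist","w1");print(o["t"],o["tool_pos"],o["tool_rot"])
m=yellow(im);cs,_=cv2.findContours(m,cv2.RETR_CCOMP,cv2.CHAIN_APPROX_NONE);c=max(cs,key=cv2.contourArea)
ap=cv2.approxPolyN(cv2.convexHull(c),4).reshape(-1,2);print(ap.tolist(),onplane("wrist",ap,.09,o).round(4).tolist())
f=np.zeros_like(m);cv2.drawContours(f,[c],-1,255,-1);d=((m==0)&(cv2.erode(f,np.ones((5,5)))>0)).astype(np.uint8)
k,l,s,cc=cv2.connectedComponentsWithStats(d)
for i in range(1,k):
    if s[i,4]>50: print(cc[i],s[i],onplane("wrist",cc[i],.09,o))
```

```text
1.35 [ 0.54439132 -0.15925131  0.20404219] [ 2.22208040e+00 -2.21964426e+00 -1.21565654e-03]
[[234, 54], [237, 230], [92, 230], [56, 54]] [[0.6591, -0.1434, 0.09], [0.5008, -0.1428, 0.09], [0.5008, 0.0008, 0.09], [0.659, 0.0011, 0.09]]
[196.38065327 150.6620603 ] [180 135  33  32 796] [[ 0.58001513 -0.10771139  0.09      ]]
```

View pics/w1.png

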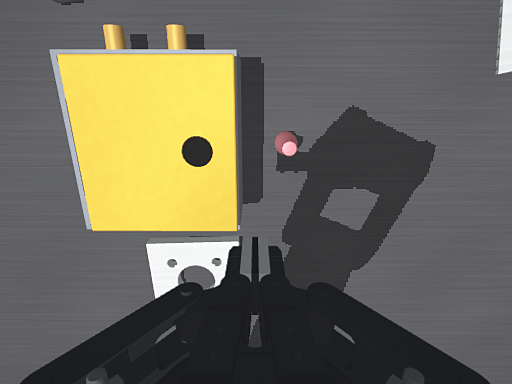

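The wrist view agrees: dot at (196,151), which is world (0.580,-0.108), and the cup is well clear.

>>> {"op": "jog_arm", "data": {"deltas": [[[0,0,0],[-0.025,-0.018,0.035],0],[[0,0,0],[-0.051,-0.036,0.06],0],[[0,0,0],[-0.051,-0.036,0.09],0],[[0,0,0],[-0.051,-0.036,0.105],0],[[0,0,0],[-0.051,-0.036,0.105],0],[[0,0,0],[-0.051,-0.036,0.105],0]]}}

```text
t: 1.9
tool_pos: [0.5796, -0.1095, 0.0988]
tool_rot: [2.219, -2.222, -0.003]
contact_force: [1.2, 0.2, 0.0]
opening: 0.0001
```

>>> {"op": "jog_arm", "data": {"deltas": [[[0,0,0],[0,0,0.005],0],[[0,0,0],[0,0,0.009],0],[[0,0,0],[0,0,0.012],0],[[0,0,0],[0,0,0.014],0],[[0,0,0],[0,0,0.015],0],[[0,0,0],[0,0,0.0155],0],[[0,0,0],[0,0,0.016],0]]}}

```text
t: 2.48
tool_pos: [0.5815, -0.109, 0.0846]
tool_rot: [-2.221, 2.221, -0.004]
contact_force: [1.2, -2.7, 4.4]
opening: 0.0001
```

>>> {"op": "jog_arm", "data": {"deltas": [[[0,0,0],[0,0,0.001],0],[[0,0,0],[0,0,0.002],0],[[0,0,0],[0,0,0.002],0]]}}

```text
t: 2.73
tool_pos: [0.5816, -0.1089, 0.0835]
tool_rot: [-2.222, 2.221, -0.003]
contact_force: [-1.4, -3.3, 8.8]
opening: -0.0001
```

At the stop (z 0.0835, 8.8 N). Lifting fast now.

>>> {"op": "jog_arm", "data": {"deltas": [[[0,0,0],[0,0,-0.04],0],[[0,0,0],[0,0,-0.08],0],[[0,0,0],[0.02,0,-0.12],0],[[0,0,0],[0.04,0,-0.16],0],[[0,0,0],[0.04,0,-0.2],0],[[0,0,0],[0.04,0,-0.22],0],[[0,0,0],[0.04,0,-0.22],0],[[0,0,0],[0.04,0,-0.22],0],[[0,0,0],[0.04,0,-0.22],0],[[0,0,0],[0.04,0,-0.22],0],[[0,0,0],[0.04,0,-0.22],0],[[0,0,0],[0.04,0,-0.22],0]]}}

```text
t: 3.73
tool_pos: [0.5801, -0.1478, 0.2994]
tool_rot: [2.221, -2.22, -0.005]
contact_force: [1.0, 0.1, 0.3]
opening: -0.0003
```

>>> {"op": "jog_arm", "data": {"deltas": [[[0,0,0],[0,0,0],0],[[0,0,0],[0,0,0],0],[[0,0,0],[0,0,0],0],[[0,0,0],[0,0,0],0],[[0,0,0],[0,0,0],0],[[0,0,0],[0,0,0],0],[[0,0,0],[0,0,0],0],[[0,0,0],[0,0,0],0],[[0,0,0],[0,0,0],0],[[0,0,0],[0,0,0],0],[[0,0,0],[0,0,0],0],[[0,0,0],[0,0,0],0]]}}

```text
t: 4.73
tool_pos: [0.5807, -0.1483, 0.3016]
tool_rot: [2.222, -2.221, 0.0]
contact_force: [0.7, 0.3, -0.3]
opening: 0.0004
```

Run:
```python
from h import *
im,o=snap("wrist","w2");print(o["t"],o["tool_pos"],o["tool_rot"])
im2,o=snap("side","s2")
cv2.imwrite("pics/s2w2.png",cv2.resize(np.hstack([im,im2])[:,:,::-1],(800,300)))
h=cv2.cvtColor(im,cv2.COLOR_RGB2HSV);g=cv2.inRange(h,(40,80,40),(85,255,255))
k,l,s,cc=cv2.connectedComponentsWithStats(g)
for i in range(1,k):
    if s[i,4]>40: print("green",cc[i],s[i])
    if s[i,4]>400:
        w=((l==0)).astype(np.uint8)
        x,y,ww,hh=s[i,:4];r=cv2.inRange(h[y:y+hh,x:x+ww],(0,0,150),(180,60,255))
        ys,xs=np.nonzero(r)
        if len(xs): uv=[xs.mean()+x,ys.mean()+y];print("white",uv,len(xs),onplane("wrist",uv,.067,o))
        print(onplane("wrist",[[x,y],[x+ww,y+hh]],.064,o))
```

```text
4.7333 [ 0.58069997 -0.14833216  0.30158385] [ 2.22189822e+00 -2.22098256e+00  1.39275956e-05]
green [210.08830846 160.49129353] [198 140  24  41 804]
white [np.float64(204.97530864197532), np.float64(155.8395061728395)] 81 [[ 0.5870693  -0.08330128  0.067     ]]
[[ 0.60761202 -0.07476312  0.064     ]
 [ 0.55122157 -0.10434657  0.064     ]]
green [172.60493827 191.7654321 ] [168 187  10  11  81]
```

View pics/s2w2.png

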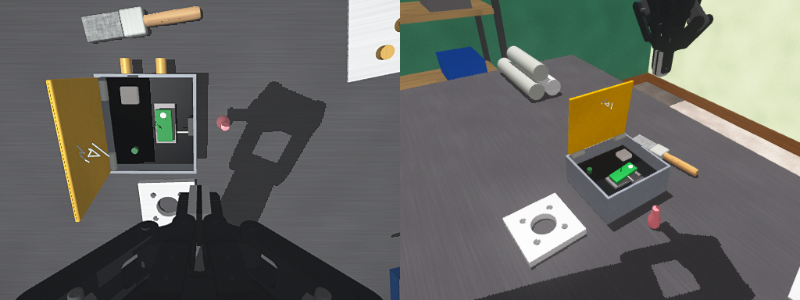

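Run:
```python
from h import *
o=ctrl.get_obs();print(proj("wrist",[[.600,-.0895,.067],[.58,-.0895,.06]],o))
im=cv2.imread("pics/w2.png");cv2.imwrite("pics/w2c.png",cv2.resize(im[110:210,130:270],None,fx=5,fy=5,interpolation=cv2.INTER_NEAREST))
```

```text
[[209.14525791 146.1527191 ]
 [210.66226223 159.92508092]]
```

View pics/w2c.png

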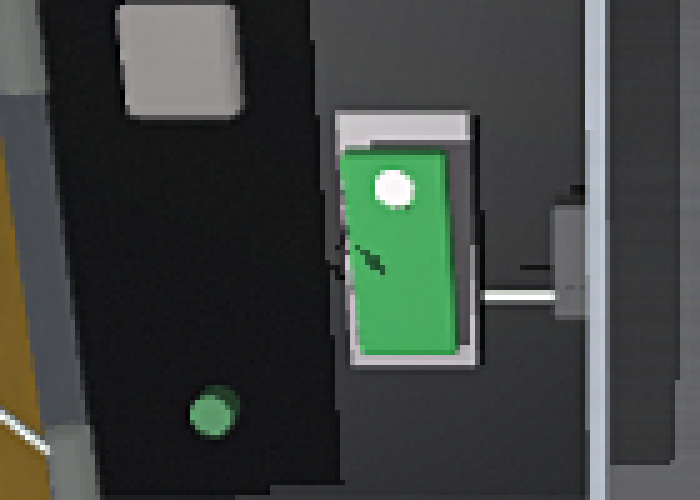

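>>> {"op": "jog_arm", "data": {"deltas": [[[0,0,0],[-0.03,-0.01,0.02],0],[[0,0,0],[-0.059,-0.02,0.04],0],[[0,0,0],[-0.059,-0.02,0.08],0],[[0,0,0],[-0.059,-0.02,0.12],0],[[0,0,0],[-0.059,-0.02,0.16],0],[[0,0,0],[-0.059,-0.02,0.195],0],[[0,0,0],[-0.059,-0.02,0.21],0],[[0,0,0],[-0.059,-0.02,0.21],0],[[0,0,0],[-0.059,-0.02,0.21],0]]}}

```text
t: 5.58
tool_pos: [0.6002, -0.0892, 0.0908]
tool_rot: [2.221, -2.22, -0.003]
contact_force: [-0.1, -0.1, 0.4]
opening: 0.0001
```

The crop puts the dot at (209,148), and the prediction was (209,146), so the tool is over it. Pressing.

>>> {"op": "jog_arm", "data": {"deltas": [[[0,0,0],[0,0,0.01],0],[[0,0,0],[0,0,0.018],0],[[0,0,0],[0,0,0.022],0],[[0,0,0],[0,0,0.025],0],[[0,0,0],[0,0,0.028],0],[[0,0,0],[0,0,0.03],0],[[0,0,0],[0,0,0.031],0],[[0,0,0],[0,0,0.031],0]]}}

```text
t: 6.25
tool_pos: [0.6013, -0.0895, 0.0611]
tool_rot: [-2.221, 2.22, -0.002]
contact_force: [2.1, -0.1, 1.7]
opening: -0.0
```

>>> {"op": "jog_arm", "data": {"deltas": [[[0,0,0],[0,0,0.001],0],[[0,0,0],[0,0,0.002],0],[[0,0,0],[0,0,0.003],0],[[0,0,0],[0,0,0.003],0]]}}

```text
t: 6.58
tool_pos: [0.6019, -0.0895, 0.0584]
tool_rot: [-2.221, 2.22, -0.004]
contact_force: [4.0, -0.4, 3.1]
opening: -0.0001
```

>>> {"op": "jog_arm", "data": {"deltas": [[[0,0,0],[0,0,0.001],0],[[0,0,0],[0,0,0.002],0],[[0,0,0],[0,0,0.002],0]]}}

```text
t: 6.83
tool_pos: [0.602, -0.0895, 0.0581]
tool_rot: [-2.221, 2.22, -0.003]
contact_force: [1.3, 0.9, 12.1]
opening: -0.0001
```

At the stop (12 N). Lifting back above the box to check.

>>> {"op": "jog_arm", "data": {"deltas": [[[0,0,0],[0,0,-0.04],0],[[0,0,0],[0,0,-0.08],0],[[0,0,0],[0.02,0,-0.12],0],[[0,0,0],[0.05,0.01,-0.16],0],[[0,0,0],[0.06,0.02,-0.2],0],[[0,0,0],[0.06,0.02,-0.24],0],[[0,0,0],[0.06,0.02,-0.245],0],[[0,0,0],[0.06,0.02,-0.245],0],[[0,0,0],[0.06,0.02,-0.245],0]]}}

```text
t: 7.58
tool_pos: [0.5802, -0.1493, 0.3003]
tool_rot: [2.221, -2.221, -0.002]
contact_force: [-0.2, 0.2, 0.3]
opening: 0.0003
```

Run:
```python
from h import *
im,o=snap("wrist","w3");print(o["t"],o["tool_pos"],o["tool_rot"])
print(proj("wrist",[[.600,-.0895,.057],[.6,-.0895,.067]],o))
im2,o2=snap("side","s3")
a=cv2.resize(im[110:210,130:270],(420,300),interpolation=cv2.INTER_NEAREST)
b=cv2.resize(im2[70:270,180:350],(300,353))[:300]
cv2.imwrite("pics/c3.png",np.hstack([a,b])[:,:,::-1])
# cover plane corners in side view (yellow)
m=yellow(im2)|cv2.inRange(cv2.cvtColor(im2,cv2.COLOR_RGB2HSV),(18,150,80),(32,255,255))
cs,_=cv2.findContours(m,cv2.RETR_EXTERNAL,cv2.CHAIN_APPROX_NONE);c=max(cs,key=cv2.contourArea)
print(cv2.approxPolyN(cv2.convexHull(c),4).reshape(-1,2).tolist())
hy=.0013
for th in(1.3,1.4,1.45,1.5):
    P=[[x,hy-.145*np.cos(th)+.006*np.sin(th),.078+.145*np.sin(th)+.006*np.cos(th)] for x in(.5,.66)]
    print(th,proj("side",P).round(1).tolist(),P[0])
```

```text
7.5833 [ 0.58019726 -0.14928937  0.30027334] [ 2.22112960e+00 -2.22072264e+00 -1.57758866e-03]
[[209.38328095 144.46203238]
 [208.25374984 145.72642785]]
[[287, 170], [214, 198], [216, 126], [299, 101]]
1.3 [[226.2, 135.2], [309.1, 109.5]] [0.5, np.float64(-0.031705981038062), np.float64(0.21932092985724047)]
1.4 [[221.0, 129.7], [303.5, 105.0]] [0.5, np.float64(-0.01743253734060419), np.float64(0.22191001370572816)]
1.45 [[218.4, 127.4], [300.6, 103.2]] [0.5, np.float64(-0.01021662361204263), np.float64(0.2226664003166545)]
1.5 [[215.9, 125.3], [297.8, 101.5]] [0.5, np.float64(-0.0029719243221925937), np.float64(0.2230611962675941)]
```

View pics/c3.png

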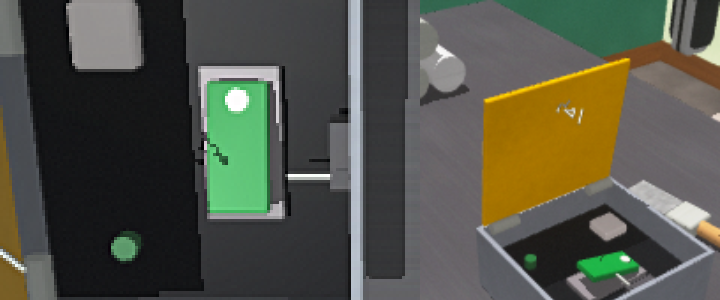

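The rocker is now flat and tipped: in the side crop the dot end is down. The cover stands at about 1.45–1.48 rad. Now going over to behind the cover.

>>> {"op": "jog_arm", "data": {"deltas": [[[0,0,0],[-0.04,0,-0.01],0],[[0,0,0],[-0.08,0,-0.01],0],[[0,0,0],[-0.12,0,-0.01],0],[[0,0,0],[-0.16,0,-0.01],0],[[0,0,0],[-0.2,0,-0.01],0],[[0,0,0],[-0.22,0,-0.01],0],[[0,0,0],[-0.22,0,-0.01],0],[[0,0,0],[-0.22,0,0.02],0],[[0,0,0],[-0.22,0,0.06],0],[[0,0,0],[-0.22,0,0.1],0],[[0,0,0],[-0.22,0,0.101],0],[[0,0,0],[-0.22,0,0.101],0]]}}

```text
t: 8.68
tool_pos: [0.5776, 0.0702, 0.1946]
tool_rot: [2.216, -2.216, -0.011]
contact_force: [0.1, -0.2, 1.4]
opening: -0.0003
```

>>> {"op": "jog_arm", "data": {"deltas": [[[0,0,0],[0.025,0,0],0],[[0,0,0],[0.045,0,0],0],[[0,0,0],[0.057,0,0],0],[[0,0,0],[0.067,0,0.002],0],[[0,0,0],[0.077,0,0.003],0],[[0,0,0],[0.087,0,0.005],0],[[0,0,0],[0.098,0,0.009],0],[[0,0,0],[0.109,0,0.014],0],[[0,0,0],[0.12,0,0.02],0],[[0,0,0],[0.12,0,0.02],0]]}}

```text
t: 9.52
tool_pos: [0.5797, -0.0512, 0.1775]
tool_rot: [2.218, -2.221, -0.003]
contact_force: [0.1, -0.5, 0.1]
opening: 0.0001
```

Run:
```python
from h import *
im,o=snap("side","s4")
print(o["tool_pos"],o["contact_force"])
```

```text
[ 0.57966819 -0.05121357  0.17747916] [ 0.10807227 -0.45478007  0.13077988]
```

View pics/s4.png

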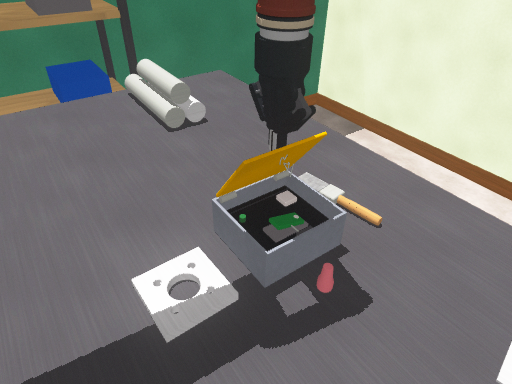

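The cover is leaning over at about 0.9 rad with the finger behind it. Continuing.

>>> {"op": "jog_arm", "data": {"deltas": [[[0,0,0],[0.009,0,0.007],0],[[0,0,0],[0.018,0,0.015],0],[[0,0,0],[0.026,0,0.023],0],[[0,0,0],[0.034,0,0.033],0],[[0,0,0],[0.041,0,0.043],0],[[0,0,0],[0.047,0,0.053],0],[[0,0,0],[0.052,0,0.062],0],[[0,0,0],[0.056,0,0.071],0],[[0,0,0],[0.058,0,0.079],0],[[0,0,0],[0.058,0,0.084],0],[[0,0,0],[0.058,0,0.084],0]]}}

```text
t: 10.48
tool_pos: [0.5799, -0.1078, 0.0939]
tool_rot: [2.22, -2.219, -0.001]
contact_force: [-0.0, -1.1, 2.3]
opening: -0.0
```

Now pressing from z 0.094 to the stop at about 0.0834.

>>> {"op": "jog_arm", "data": {"deltas": [[[0,0,0],[0,0,0.003],0],[[0,0,0],[0,0,0.006],0],[[0,0,0],[0,0,0.009],0],[[0,0,0],[0,0,0.011],0],[[0,0,0],[0,0,0.012],0],[[0,0,0],[0,0,0.0125],0],[[0,0,0],[0,0,0.0125],0]]}}

```text
t: 11.07
tool_pos: [0.581, -0.1077, 0.0837]
tool_rot: [2.222, -2.221, 0.002]
contact_force: [-0.9, -2.9, 3.5]
opening: -0.0001
```

>>> {"op": "jog_arm", "data": {"deltas": [[[0,0,0],[0,0,0.001],0],[[0,0,0],[0,0,0.002],0],[[0,0,0],[0,0,0.002],0]]}}

```text
t: 11.32
tool_pos: [0.5812, -0.1078, 0.0834]
tool_rot: [2.222, -2.22, 0.001]
contact_force: [-6.5, -2.5, 13.3]
opening: 0.0
```

At the stop (13 N). Letting go by lifting straight up.

>>> {"op": "jog_arm", "data": {"deltas": [[[0,0,0],[0,0,-0.02],0],[[0,0,0],[0,0,-0.05],0],[[0,0,0],[0,0,-0.09],0],[[0,0,0],[0.03,0,-0.13],0],[[0,0,0],[0.05,0,-0.17],0],[[0,0,0],[0.05,0,-0.21],0],[[0,0,0],[0.05,0,-0.22],0],[[0,0,0],[0.05,0,-0.22],0],[[0,0,0],[0.05,0,-0.22],0],[[0,0,0],[0.05,0,-0.22],0],[[0,0,0],[0.05,0,-0.22],0],[[0,0,0],[0.05,0,-0.22],0]]}}

```text
t: 12.32
tool_pos: [0.5799, -0.1566, 0.2983]
tool_rot: [2.222, -2.219, -0.006]
contact_force: [0.1, 0.7, -0.2]
opening: -0.0004
```

Run:
```python
from h import *
im,o=snap("side","s5");im0=cv2.imread("pics/side0.png")[:,:,::-1]
print(o["tool_pos"],o["contact_force"])
for a in(im0,im):
    c=max(cv2.findContours(yellow(a.copy()),cv2.RETR_EXTERNAL,cv2.CHAIN_APPROX_NONE)[0],key=cv2.contourArea)
    print(cv2.approxPolyN(cv2.convexHull(c),4).reshape(-1,2).tolist())
```

```text
[ 0.57992277 -0.15658617  0.29832149] [ 0.13374784  0.71546648 -0.2024488 ]
[[347, 207], [269, 247], [216, 196], [289, 167]]
[[347, 207], [269, 247], [216, 196], [289, 167]]
```

View pics/s5.png

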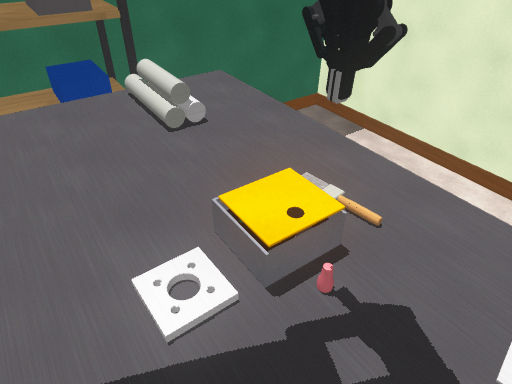

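The cover's corners in the side view match the starting picture exactly, so it is latched. The cup, flange and brush look unmoved.

Run:
```python
from station import job
print(job.finish_job())
```

```text
the job is handed in; nothing more can be done
None
```

The purge gas should now be on, and I handed the job in at about 12.4 s of the 51 s allowed. The hand-in reports no verdict.

- **What I did:** I pressed the cover to its stop at the black dot (z 0.0835, about 9 N) and it popped open. I then tipped the rocker at its white dot until it stopped (12 N). Last, I pushed the open cover over from behind, pressed it to its stop (13 N) and lifted clear.
- **Cover:** In the last side picture, one second after the final press, its corners are at the same pixels as in the starting picture. That means level and latched.
- **Rocker:** The picture after the press showed the white-dot end down. I could not see it again once the cover was shut.
- **Cup, flange and brush:** They look unmoved in the last picture, judged by eye rather than measured. The arm was clear of everything at about z 0.30.

No check failed or disagreed.

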